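# Put away the jars and drive punches

## Task

Tidy the bench by kind: stand the three small amber jars upright, side by side on the floor of the round metal tray, and lay each steel drive punch flat on the floor of the wooden tray, lengthwise about the middle of its bay - the thick punch in the wide bay, the slender punch in the narrow bay. Set each thing down gently rather than dropping it or tossing it.

Things in the scene. Friction and masses are not known exactly. Their poses are not given: they have to be found in the camera images.
- jar_a: a small amber glass jar with a black screw cap, a closed upright cylinder 44 mm in diameter and 60 mm high, about 0.09 kg; one of three alike. Origin: centre of its underside, z up. It can be gripped across its 44 mm width from above; its yaw means nothing
- jar_b: a small amber glass jar with a black screw cap, a closed upright cylinder 44 mm in diameter and 60 mm high, about 0.09 kg; one of three alike. Origin: centre of its underside, z up. It can be gripped across its 44 mm width from above; its yaw means nothing
- jar_c: a small amber glass jar with a black screw cap, a closed upright cylinder 44 mm in diameter and 60 mm high, about 0.09 kg; one of three alike. Origin: centre of its underside, z up. It can be gripped across its 44 mm width from above; its yaw means nothing
- thick_punch: the thick one of two dark steel drive punches lying on the table: 105 mm long, 21 mm wide and 21 mm high, about 0.09 kg. Origin: centre of its underside (halfway along it, on its axis); y runs along the punch. Grip it across the shank, near its middle, from above
- slender_punch: the slender one of two dark steel drive punches lying on the table: 115 mm long, 12 mm wide and 12 mm high, about 0.11 kg. Origin: centre of its underside (halfway along it, on its axis); y runs along the punch. Grip it across the shank, near its middle, from above
- round_tray: a low round metal tray, open above, fixed to the table: 152 mm outer diameter, inner diameter 140 mm, rim 20 mm above the table, inner floor 5 mm above it. Origin: centre of its underside, z up
- bay_tray: a low wooden tray with a cork floor, open above, fixed to the table: 150 mm along its x, 194 mm along its y, walls 6 mm thick, tops 18 mm above the table, cork floor 5 mm above it. Origin: centre of its underside, z up. One wall along x divides it into two bays, each 138 mm long along x: the wide bay is 104 mm wide, its centre at y = +0.039 m in the tray's frame; the narrow bay is 72 mm wide, its centre at y = -0.055 m
Things that resemble listed ones, but are neither listed nor needed, are in the scene too. Leave any pink or red look-alike of the jar_a alone.

How it is judged:
By the outcome, as a careful person would: the job done as asked, in the order asked, and still so for the second after the job is handed in, with the robot touching nothing.
It also fails if it takes over 128 s, if anything falls off the work surface, if the arm or the gripper's body presses on something with over 40 N, if the wrist force passes 120 N, or if a joint passes its speed limit or range.

## Robot

A 6-joint arm with a two-finger parallel gripper is mounted at the origin on a cart in front of the work surface, level with it; the furniture and walls round the work are solid. World frame = base frame: x ahead of the robot, y to its left, z up, the work surface at z = 0. Lengths are in mm, angles in rad, forces in N, time in s.
With the tool pointing down it reaches from about 350 to 975 mm from the base axis. Payload 17.4 kg.
Tool frame: the origin (TCP) lies on the centre line of the jaws, within the pads' length; the fingertips stand 22 mm ahead of it and the grasp point (between the pads) lies 3 mm ahead of it; z points along the fingers, y is the line along which they close (so a half turn about z gives the same grasp; the last joint's range is limited). The gripper opens to 85 mm and grips with 20 to 120 N. Pads are 22 mm wide; open, the fingers measure 114 mm over their backs; the gripper's body (76 mm by 85 mm) begins 54 mm behind the grasp point. The pads swing forward as they close: fully open they stand 13 mm farther back than shut.
Start: joints at [-1.332, 0.116, 1.442, -0, 1.584, -0.038], TCP at [184.454, -649.315, 253.303] pointing down, gripper open.
Joint ranges: [-2.83, 2.83], [-0.83, 2.19], [0.07, 2.5], [-1.14, 4.28], [0.01, 3], [-2.97, 2.97]. Speed limits (rad/s): [1.89, 1.89, 2.22, 3.14, 3.14, 3.14].

## Interface

Orientations are given as a rotation vector (axis times angle).
In Python, from rig import robot, read_camera, ticket gives the robot as it stands.
- The arm moves only by the shell command python3 -m creep 'ROWS' [FORCE]. ROWS is JSON, a list that holds one entry, the list of rows, each a list of 7 numbers: the shift along the tool's x, y, z in mm, then the turn, a rotation vector about the tool's x, y, z in rad, then the closure, from 0 (fully open) to 1 (shut). In form: [[[tx, ty, tz, rx, ry, rz, gripper], ...]]. A call has 1 to 12 rows; each row is the pose to reach, as a shift and turn from the pose commanded when the call began, along the tool's axes at that moment; what a row does not reach only later rows make up. A row lasts 1/12 s, in which the tool goes at most 41.7 mm and 7.16 degrees, less where a joint would pass 70% of its speed; a pose out of reach is approached as far as the arm can. A call with a gripper value outside its range is refused whole. The fingers move at their own pace and stop on an object; FORCE is the grip in N (left out, the last holds). Time passes only in rows, so rows that repeat a pose let the fingers close. It gives the time, the measured TCP pose, the force, the opening and the grip force at its end, in the units of the state.
- robot.read_state(): the state, without advancing time (a new reading comes with each control period).
- read_camera(name): name is "side" or "top"; returns a dict with "image" (420x560x3 uint8, red, green, blue), "fx", "fy", "cx", "cy" (pixels), "rvec" (rotation vector, rad) and "tvec" (3), from world to camera coordinates, as OpenCV has them. Camera axes: x right, y down, z forward; pixel columns grow to the right and rows downward; lengths in mm; the calibration is good to about 2 mm. A picture is of the moment at which its call begins. There is no depth.
- ticket.close_job(): hands the job in; it is judged then, once.
The state is a dict: "time_s": time; "qpos": joint angles; "qvel": joint speeds; "joint_efforts": joint torques, N m; "tool_pos": TCP position; "tool_rot": TCP orientation; "contact_force": force on the tool from outside, world axes, zero at the start; "torque": the same for the moment, N m; "finger_gap": finger opening in mm; "grip_force": force on a finger pad.
Only numpy, scipy, OpenCV 4.12 (cv2) and the standard library are available. Lean on these libraries where they do the work, as an engineer would, in place of code of your own. Each camera call takes 0.05 s, during which the arm holds its last target. There are 200 camera calls.

## Working session

There is one attempt and no reset: what is moved stays moved. The work goes in short steps, Python scripts to look and compute and a shell command to move; the robot and the scene stay as the last step left them, time stands still between calls to the robot, and variables do not carry over. Pictures are saved under pics/ and viewed, at most 14 in all, crops included, and the job is handed in when it is done.

```bash
ls; mkdir -p pics; python3 - <<'E'
from rig import robot, read_camera
import cv2
for n in("top","side"):
    c=read_camera(n); cv2.imwrite(f"pics/{n}0.png",c["image"][:,:,::-1]); print(n,{k:v for k,v in c.items() if k!="image"})
print(robot.read_state())
E
```

```text
pics
top {'fx': 524.2073932371482, 'fy': 524.2073932371482, 'cx': 285.859972456978, 'cy': 203.82433482265066, 'rvec': array([ 2.11868138, -2.10565015,  0.22840518]), 'tvec': array([  95.22950044,  532.06637797, 1689.26226641])}
side {'fx': 384.1498186957188, 'fy': 384.1498186957188, 'cx': 284.3282382172286, 'cy': 209.31689042605925, 'rvec': array([ 2.24741087,  0.02675766, -0.01981323]), 'tvec': array([-527.88091197,   92.49015716,  939.84182549])}
{'time_s': 0.1, 'qpos': array([-1.33179730e+00,  1.16453374e-01,  1.44221596e+00,  2.01308894e-05,
        1.58400534e+00, -3.77729683e-02]), 'qvel': array([ 0.00103881, -0.00181735, -0.0024596 ,  0.00119301,  0.00168367,
       -0.00128324]), 'joint_efforts': array([ 3.02517117e-03, -7.33663845e+01, -6.33788610e+01, -1.95761965e-05,
        5.27710130e-03, -3.16650812e-06]), 'tool_pos': array([ 184.42287604, -649.15812231,  252.61476748]), 'tool_rot': array([-3.11049049e+00, -4.33217734e-01,  1.39209619e-04]), 'contact_force': array([-0.63708223, -0.03134545, -0.36628152]), 'torque': array([-0.01494374, -0.03885122, -0.00533617]), 'grip_force': 0.0, 'finger_gap': 85.31016709965472}
```

View pics/top0.png

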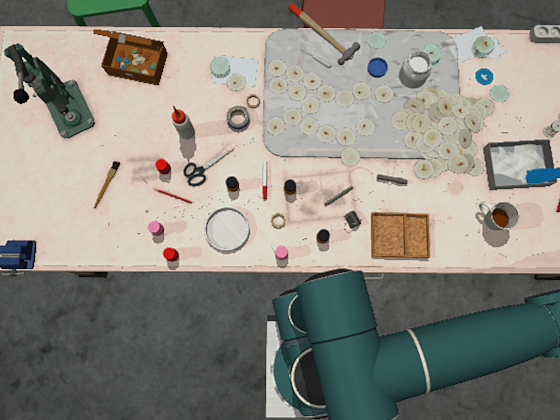

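View pics/side0.png

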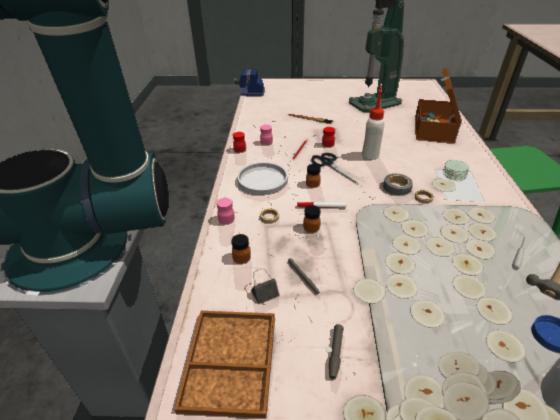

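The top view shows the amber jars at about (232,184), (290,186) and (323,236). The punches are at (338,195) and (391,180), the round tray at (228,230) and the bay tray at (400,236). In the side view the jars are at (313,176), (312,219) and (241,249), and the punches at (303,276) and (335,350). I'll zoom in on the side view.

```bash
python3 - <<'E'
import cv2
s=cv2.imread("pics/side0.png"); t=cv2.imread("pics/top0.png")
cv2.imwrite("pics/side_z.png",cv2.resize(s[150:420,170:370],None,fx=2.2,fy=2.2,interpolation=cv2.INTER_CUBIC)) 
cv2.imwrite("pics/top_z.png",cv2.resize(t[165:265,195:440],None,fx=3.2,fy=3.2,interpolation=cv2.INTER_CUBIC))
E
```

```text
(no output)
```

View pics/side_z.png

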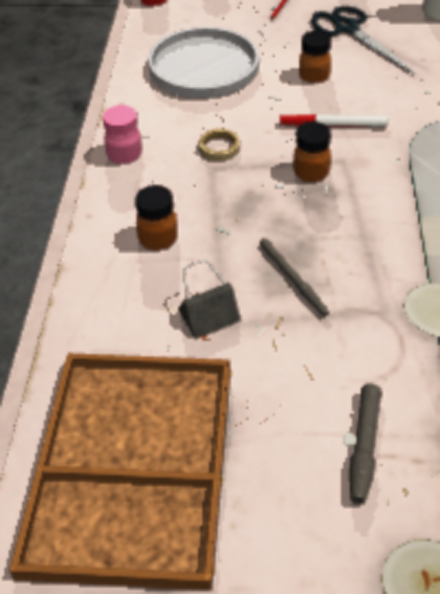

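View pics/top_z.png

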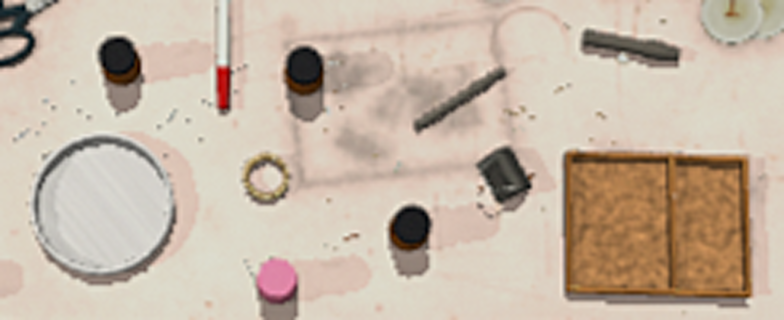

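The side crop shows the slender punch at crop (293,278) and the thick one at (365,445). The wide bay is on the far (+y) side. The top crop shows the black caps at crop (119,52), (304,66) and (411,224), with the binder clip a separate object at (505,175). Next I'll measure.

```bash
cat > h.py <<'E'
import cv2, numpy as np
from rig import robot, read_camera
from scipy.spatial.transform import Rotation as R
def cast(c,uv,z):
    M=R.from_rotvec(c["rvec"]).as_matrix(); o=-M.T@c["tvec"]
    uv=np.atleast_2d(np.float64(uv))
    d=np.c_[(uv[:,0]-c["cx"])/c["fx"],(uv[:,1]-c["cy"])/c["fy"],np.ones(len(uv))]@M
    return (o+d*((z-o[2])/d[:,2])[:,None])[:,:2]
def blob(c,win,f):
    """largest component of mask f(rgb,hsv) in window u0,v0,u1,v1: pixel coords"""
    u0,v0,u1,v1=win; im=c["image"][v0:v1,u0:u1]; hsv=cv2.cvtColor(im,cv2.COLOR_RGB2HSV).astype(int)
    n,l,st,_=cv2.connectedComponentsWithStats(f(im.astype(int),hsv).astype(np.uint8))
    k=1+np.argmax(st[1:,4]); v,u=np.where(l==k); return np.c_[u+u0,v+v0]
dark=lambda t:(lambda r,h:r.max(2)<t)
brown=lambda r,h:(h[...,1]>95)&(h[...,0]<22)&(h[...,2]>40)
def axis(P):
    (x,y),(a,b),_=cv2.minAreaRect(P.astype(np.float32)); q=P-P.mean(0); d=np.linalg.svd(q,full_matrices=False)[2][0]
    return np.round([x,y,np.degrees(np.arctan2(d[1],d[0]))%180,max(a,b),min(a,b)],1)
E
python3 - <<'E'
from h import *
t=read_camera("top"); s=read_camera("side")
J={"a":((220,172,245,190),(302,160,325,178)),"b":((280,174,300,193),(300,203,325,220)),"c":((313,226,333,243),(228,232,254,249))}
for k,(wt,ws) in J.items():
    for c,w in((t,wt),(s,ws)):
        p=blob(c,w,dark(45)); print(k,len(p),np.ptp(p,0),p.mean(0).round(1),"z60 ctr",cast(c,p.mean(0),60).round(1), "z55",cast(c,p.mean(0),55).round(1))
for k,wt,ws,z in(("slender",(320,180,360,210),(282,255,325,298),6),("thick",(372,168,412,190),(320,318,350,382),10)):
    for c,w in((t,wt),(s,ws)):
        p=blob(c,w,dark(110)); print(k,len(p),axis(cast(c,p,z)))
for c,w in((t,(362,203,440,268)),(s,(170,300,285,418))):
    p=blob(c,w,brown); h=cv2.convexHull(p.astype(np.int32)); q=cv2.approxPolyDP(h,6,True)[:,0]
    print("bay",axis(cast(c,p,16)),cast(c,q,18).round(0).tolist())
e=lambda r,h:(h[...,1]<28)&(h[...,2]>70)
for c,w in((t,(200,200,255,256)),(s,(230,158,296,200))):
    p=blob(c,w,e); P=cast(c,p,18); (x,y),(a,b),g=cv2.fitEllipse(cv2.convexHull(P.astype(np.float32))); print("round",len(p),x,y,a,b, np.ptp(p,0))
E
```

```text
a 96 [10 11] [231.5 182.3] z60 ctr [[603.2 281.1]] z55 [[604.5 281.6]]
a 137 [16 14] [314.4 168. ] z60 ctr [[607.5 274.2]] z55 [[608. 282.]]
b 99 [10 11] [289.8 185.6] z60 ctr [[593.2  85.8]] z55 [[594.5  85.8]]
b 161 [13 12] [311.6 212. ] z60 ctr [[593.7  74.2]] z55 [[594.1  80.3]]
c 100 [10 10] [323.2 235. ] z60 ctr [[426.7 -24.6]] z55 [[427.5 -25. ]]
c 193 [15 13] [239.7 241.8] z60 ctr [[428.9 -35.3]] z55 [[427.9 -30. ]]
slender 96 [571.4 -82.6 123.6 113.7  11.5]
slender 241 [568.9 -84.5 123.1 115.9  14.5]
thick 137 [ 629.9 -266.6   79.9  101.6   18.9]
thick 484 [ 629.4 -268.6   79.3  112.3   19.2]
bay [ 436.6 -288.1   88.8  191.7  150.2] [[361.0, -380.0], [367.0, -190.0], [510.0, -194.0], [508.0, -384.0]]
bay [ 436.4 -291.1   88.7  200.5  152. ] [[513.0, -197.0], [508.0, -392.0], [364.0, -389.0], [365.0, -195.0]]
round 1963 485.24371337890625 291.57318115234375 176.78726196289062 213.4078369140625 [54 50]
round 1313 454.68646240234375 288.9144287109375 151.04446411132812 171.48106384277344 [50 32]
```

```bash
python3 - <<'E'
from h import *
t=read_camera("top"); s=read_camera("side")
g=cv2.resize(cv2.cvtColor(t["image"][195:262,195:262],cv2.COLOR_RGB2GRAY),None,fx=4,fy=4,interpolation=cv2.INTER_CUBIC)
c=cv2.HoughCircles(g,cv2.HOUGH_GRADIENT,1,8,param1=120,param2=25,minRadius=75,maxRadius=100)[0][:4]
print(c); print(cast(t,(c[:,:2]-1.5)/4+195,15))
for v in ((200,255),(150,200),(150,255),(120,255)):
  for n,cc,w,z in(("t",t,(195,195,262,262),15),("s",s,(230,158,296,200),12)):
    p=blob(cc,w,lambda r,h:(h[...,1]<20)&(h[...,2]>v[0])&(h[...,2]<v[1])); P=cast(cc,p,z); print(n,v,len(p),(P.max(0)/2+P.min(0)/2).round(),np.ptp(P,axis=0).round())
E
python3 -m creep '[[[-40,0,0,0,0,0.05,0],[0,-40,-20,0,0,0.14,0],[30,-80,-20,0,0,0.278,0]]]' 30
```

```text
[[127.5 132.5  82.8]
 [131.5 149.5  87.1]
 [132.5 141.5  91.7]
 [120.5 138.5  81.6]]
[[456.34792025 298.199196  ]
 [441.87175182 294.40722237]
 [448.69359943 293.76197708]
 [451.18719196 303.94735816]]
t (200, 255) 1073 [451. 288.] [133. 119.]
s (200, 255) 635 [453. 285.] [127. 100.]
t (150, 200) 164 [451. 334.] [126.  72.]
s (150, 200) 173 [453. 297.] [145. 112.]
t (150, 255) 1422 [456. 300.] [150. 149.]
s (150, 255) 874 [454. 302.] [149. 134.]
t (120, 255) 1478 [456. 300.] [151. 149.]
s (120, 255) 981 [454. 303.] [149. 146.]
time_s: 0.55
tool_pos: [179.2, -588.7, 270.8]
tool_rot: [-3.141, -0.005, 0.001]
contact_force: [1.4, -0.5, 0.9]
finger_gap: 85.4
grip_force: 0.0
```

The round tray is at about (455,300) and the tool is now aligned with the world axes. Going above jar c.

```bash
python3 -m creep '[[[124,-280,60,0,0,0,0],[124,-280,60,0,0,0,0],[124,-280,60,0,0,0,0],[124,-280,60,0,0,0,0],[124,-280,60,0,0,0,0],[124,-280,60,0,0,0,0],[248,-562,120,0,0,0,0],[248,-562,120,0,0,0,0],[248,-562,120,0,0,0,0],[248,-562,120,0,0,0,0],[248,-562,120,0,0,0,0],[248,-562,120,0,0,0,0]]]'; python3 -m creep '[[[0,0,0,0,0,0,0],[0,0,0,0,0,0,0],[0,0,0,0,0,0,0]]]'
```

```text
time_s: 1.55
tool_pos: [374.4, -134.6, 175.0]
tool_rot: [3.141, 0.018, 0.002]
contact_force: [1.0, -0.0, 0.4]
finger_gap: 85.4
grip_force: 0.0
time_s: 1.8
tool_pos: [374.3, -136.6, 175.3]
tool_rot: [3.141, 0.02, 0.0]
contact_force: [-0.8, -0.5, 0.1]
finger_gap: 85.5
grip_force: 0.0
```

```bash
python3 -m creep '[[[53,-110,0,0,0,0.012,0],[53,-110,0,0,0,0.012,0],[53,-110,0,0,0,0.012,0],[53,-110,40,0,0,0.012,0],[53,-110,70,0,0,0.012,0],[53,-110,95,0,0,0.012,0],[53,-110,115,0,0,0.012,0],[53,-110,130,0,0,0.012,0],[53,-110,130,0,0,0.012,0],[53,-110,130,0,0,0.012,0]]]'; python3 - <<'E'
from h import *
c=read_camera("side"); cv2.imwrite("pics/s1.png",cv2.resize(c["image"][150:320,150:370,::-1],None,fx=2.5,fy=2.5))
E
```

```text
time_s: 2.63
tool_pos: [425.8, -27.2, 45.2]
tool_rot: [-3.142, 0.004, 0.002]
contact_force: [0.6, -0.0, -0.0]
finger_gap: 85.3
grip_force: 0.0
```

View pics/s1.png

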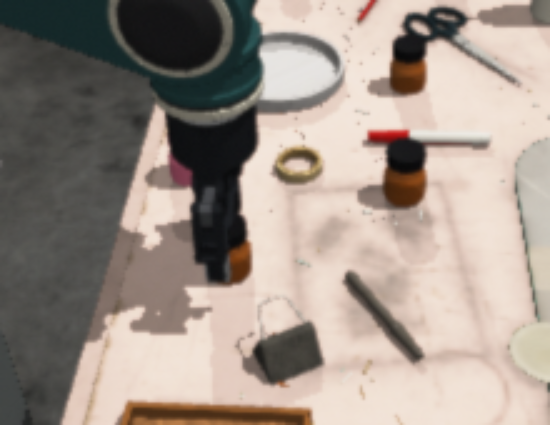

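The jar at crop (238,250) is between the fingers, with the near finger at (215,240). Closing.

```bash
python3 -m creep '[[[1,0,0,0,0,0,0.3],[1,0,0,0,0,0,1],[1,0,0,0,0,0,1],[1,0,0,0,0,0,1],[1,0,0,0,0,0,1],[1,0,0,0,0,0,1],[1,0,0,0,0,0,1],[1,0,0,0,0,0,1]]]' 30;  python3 -m creep '[[[0,0,-10,0,0,0,1],[0,0,-30,0,0,0,1],[0,0,-60,0,0,0,1],[0,0,-90,0,0,0,1],[0,0,-90,0,0,0,1]]]'
```

```text
time_s: 3.35
tool_pos: [427.4, -26.0, 46.1]
tool_rot: [3.141, 0.0, 0.002]
contact_force: [-2.4, -0.1, 8.3]
finger_gap: 41.7
grip_force: 29.5
time_s: 3.77
tool_pos: [428.8, -26.1, 141.5]
tool_rot: [3.141, -0.0, 0.012]
contact_force: [0.1, -0.1, 0.6]
finger_gap: 41.0
grip_force: 30.7
```

```bash
python3 -m creep '[[[-1,-30,0,0,0,0,1],[-3,-70,0,0,0,0,1],[-4,-110,0,0,0,0,1],[-6,-150,0,0,0,0,1],[-7,-190,0,0,0,0,1],[-9,-230,0,0,0,0,1],[-10,-270,0,0,0,0,1],[-12,-310,0,0,0,0,1],[-12,-336,0,0,0,0,1],[-12,-336,0,0,0,0,1],[-12,-336,0,0,0,0,1],[-12,-336,0,0,0,0,1]]]';  python3 -m creep '[[[0,0,20,0,0,0,1],[0,0,45,0,0,0,1],[0,0,65,0,0,0,1],[0,0,75,0,0,0,1],[0,0,80,0,0,0,1],[0,0,80,0,0,0,1],[0,0,80,0,0,0,1]]]'
```

```text
time_s: 4.77
tool_pos: [414.9, 309.7, 135.0]
tool_rot: [3.141, 0.0, -0.0]
contact_force: [-0.7, -0.8, -1.7]
finger_gap: 41.3
grip_force: 30.9
time_s: 5.35
tool_pos: [415.6, 309.9, 56.1]
tool_rot: [-3.141, 0.001, -0.001]
contact_force: [0.6, 0.3, -0.6]
finger_gap: 41.3
grip_force: 30.9
```

```bash
python3 -m creep '[[[0,0,1.5,0,0,0,1],[0,0,3,0,0,0,1],[0,0,4,0,0,0,1],[0,0,4.5,0,0,0,1],[0,0,4.5,0,0,0,1]]]'; python3 - <<'E'
from h import *
c=read_camera("side"); cv2.imwrite("pics/s2.png",cv2.resize(c["image"][100:240,180:360,::-1],None,fx=3,fy=3))
E
```

```text
time_s: 5.77
tool_pos: [415.2, 310.2, 51.2]
tool_rot: [-3.141, 0.0, -0.001]
contact_force: [-2.0, -1.2, 4.4]
finger_gap: 41.5
grip_force: 31.4
```

View pics/s2.png

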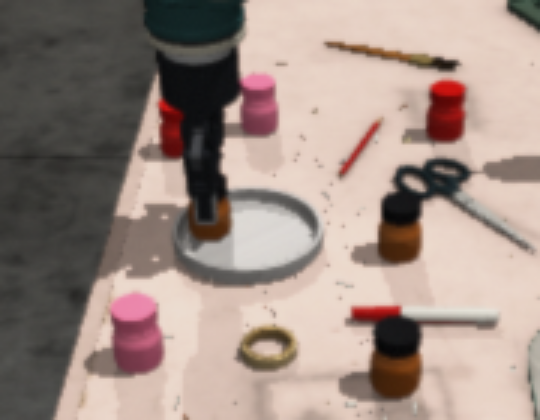

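The jar stands inside the tray at crop (210,220), touching the floor. Releasing, lifting and going to jar b.

```bash
python3 -m creep '[[[0,0,0,0,0,0,0.42],[0,0,0,0,0,0,0.35],[0,0,0,0,0,0,0.2],[0,0,0,0,0,0,0.2],[0,0,-20,0,0,0,0.2],[0,0,-50,0,0,0,0.2],[0,0,-90,0,0,0,0],[0,0,-90,0,0,0,0],[0,0,-90,0,0,0,0]]]';  python3 -m creep '[[[30,40,0,0,0,0,0],[60,75,0,0,0,0,0],[90,110,0,0,0,0,0],[120,150,0,0,0,0,0],[150,190,0,0,0,0,0],[178,227,0,0,0,0,0],[178,227,0,0,0,0,0],[178,227,0,0,0,0,0],[178,227,0,0,0,0,0],[178,227,0,0,0,0,0]]]'
```

```text
time_s: 6.57
tool_pos: [415.9, 310.6, 143.0]
tool_rot: [-3.139, 0.0, -0.006]
contact_force: [0.8, -0.2, -1.1]
finger_gap: 85.4
grip_force: 0.0
time_s: 7.4
tool_pos: [592.5, 83.0, 139.4]
tool_rot: [-3.142, 0.001, 0.003]
contact_force: [-0.7, 0.4, 0.1]
finger_gap: 85.4
grip_force: 0.0
```

```bash
python3 -m creep '[[[1,0,30,0,0,0,0],[1,0,60,0,0,0,0],[1,0,80,0,0,0,0],[1,0,94,0,0,0,0],[1,0,94,0,0,0,0],[1,0,94,0,0,0,0.3],[1,0,94,0,0,0,1],[1,0,94,0,0,0,1],[1,0,94,0,0,0,1],[1,0,94,0,0,0,1],[1,0,94,0,0,0,1],[1,0,94,0,0,0,1]]]' 30; python3 -m creep '[[[0,0,0,0,0,0,1],[0,0,-10,0,0,0,1],[0,0,-30,0,0,0,1],[0,0,-60,0,0,0,1],[0,0,-95,0,0,0,1],[0,0,-95,0,0,0,1],[0,0,-95,0,0,0,1]]]'
```

```text
time_s: 8.4
tool_pos: [594.8, 83.2, 48.5]
tool_rot: [-3.141, 0.0, -0.004]
contact_force: [-2.9, 1.4, 8.5]
finger_gap: 40.7
grip_force: 29.6
time_s: 8.98
tool_pos: [595.0, 83.1, 144.8]
tool_rot: [-3.141, 0.0, -0.007]
contact_force: [0.7, 0.1, -2.1]
finger_gap: 40.7
grip_force: 30.1
```

```bash
python3 -m creep '[[[-13,-28,0,0,0,0,1],[-30,-65,0,0,0,0,1],[-46,-102,0,0,0,0,1],[-63,-139,0,0,0,0,1],[-80,-176,0,0,0,0,1],[-95,-210,0,0,0,0,1],[-102,-227,0,0,0,0,1],[-102,-227,0,0,0,0,1],[-102,-227,0,0,0,0,1],[-102,-227,0,0,0,0,1]]]'; python3 -m creep '[[[0,0,20,0,0,0,1],[0,0,45,0,0,0,1],[0,0,65,0,0,0,1],[0,0,75,0,0,0,1],[0,0,80,0,0,0,1],[0,0,82,0,0,0,1],[0,0,84,0,0,0,1],[0,0,84,0,0,0,1]]]'
```

```text
time_s: 9.82
tool_pos: [492.0, 309.5, 140.9]
tool_rot: [3.141, -0.0, -0.001]
contact_force: [-0.4, -1.3, -0.8]
finger_gap: 40.6
grip_force: 30.2
time_s: 10.48
tool_pos: [492.5, 310.1, 58.3]
tool_rot: [-3.141, 0.001, -0.001]
contact_force: [0.0, 0.0, -0.8]
finger_gap: 40.5
grip_force: 30.2
```

```bash
python3 -m creep '[[[0,0,1.5,0,0,0,1],[0,0,3,0,0,0,1],[0,0,4,0,0,0,1],[0,0,5,0,0,0,1],[0,0,5,0,0,0,1]]]'
```

```text
time_s: 10.9
tool_pos: [492.3, 310.2, 53.5]
tool_rot: [-3.141, 0.0, -0.001]
contact_force: [-3.3, -2.5, 7.8]
finger_gap: 40.5
grip_force: 31.8
```

```bash
python3 -m creep '[[[0,0,0,0,0,0,0.42],[0,0,0,0,0,0,0.35],[0,0,0,0,0,0,0.2],[0,0,0,0,0,0,0.2],[0,0,-20,0,0,0,0.2],[0,0,-50,0,0,0,0.2],[0,0,-90,0,0,0,0],[30,8,-90,0,0,0,0],[70,19,-90,0,0,0,0],[112,30,-90,0,0,0,0],[112,30,-90,0,0,0,0],[112,30,-90,0,0,0,0]]]'; python3 -m creep '[[[0,0,0,0,0,0,0],[0,0,0,0,0,0,0]]]'
```

```text
time_s: 11.9
tool_pos: [605.4, 279.1, 141.6]
tool_rot: [3.141, -0.003, -0.002]
contact_force: [0.3, 0.3, 0.3]
finger_gap: 85.2
grip_force: 0.0
time_s: 12.07
tool_pos: [603.2, 280.4, 142.5]
tool_rot: [-3.142, -0.0, 0.0]
contact_force: [-0.7, 1.0, 0.9]
finger_gap: 85.4
grip_force: 0.0
```

```bash
python3 -m creep '[[[2,0,30,0,0,0,0],[2,0,60,0,0,0,0],[2,0,80,0,0,0,0],[2,0,97,0,0,0,0],[2,0,97,0,0,0,0],[2,0,97,0,0,0,0.3],[2,0,97,0,0,0,1],[2,0,97,0,0,0,1],[2,0,97,0,0,0,1],[2,0,97,0,0,0,1],[2,0,97,0,0,0,1],[2,0,97,0,0,0,1]]]' 30; python3 -m creep '[[[0,0,0,0,0,0,1],[0,0,-10,0,0,0,1],[0,0,-30,0,0,0,1],[0,0,-60,0,0,0,1],[0,0,-95,0,0,0,1],[0,0,-95,0,0,0,1],[0,0,-95,0,0,0,1]]]'
```

```text
time_s: 13.07
tool_pos: [606.6, 280.4, 47.6]
tool_rot: [-3.141, 0.0, -0.003]
contact_force: [-3.5, -0.4, 7.8]
finger_gap: 41.3
grip_force: 29.7
time_s: 13.65
tool_pos: [607.0, 280.4, 144.2]
tool_rot: [-3.14, 0.0, -0.007]
contact_force: [-0.5, 0.2, -1.0]
finger_gap: 40.9
grip_force: 30.2
```

```bash
python3 - <<'E'
from h import *
c=read_camera("top"); a=cv2.resize(c["image"][160:260,190:340,::-1],None,fx=3,fy=3)
d=read_camera("side"); b=cv2.resize(d["image"][110:210,210:360,::-1],None,fx=3,fy=3)
cv2.imwrite("pics/s3.png",np.vstack([a,b]))
E
```

```text
(no output)
```

View pics/s3.png

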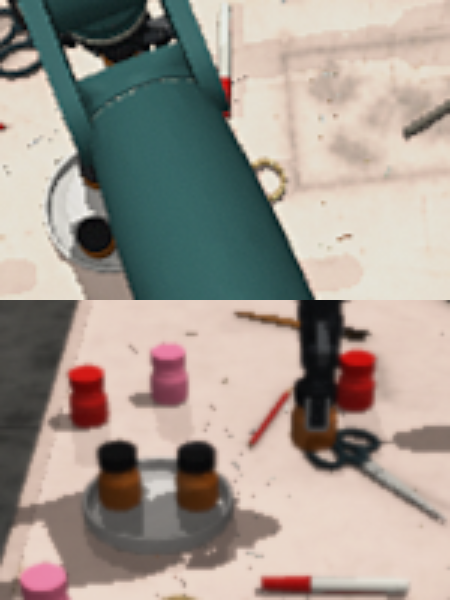

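Two jars stand upright in the tray at side-crop (120,475) and (197,475), and the third is held. Placing it in the front middle.

```bash
python3 -m creep '[[[-25,3,0,0,0,0,1],[-60,6,0,0,0,0,1],[-95,9,0,0,0,0,1],[-130,12,0,0,0,0,1],[-152,12,0,0,0,0,1],[-152,12,0,0,0,0,1],[-152,12,0,0,0,0,1],[-152,12,0,0,0,0,1]]]'; python3 -m creep '[[[0,0,20,0,0,0,1],[0,0,45,0,0,0,1],[0,0,65,0,0,0,1],[0,0,75,0,0,0,1],[0,0,80,0,0,0,1],[0,0,82,0,0,0,1],[0,0,82,0,0,0,1]]]'
```

```text
time_s: 14.42
tool_pos: [454.3, 268.0, 140.2]
tool_rot: [3.141, -0.0, -0.001]
contact_force: [0.5, 0.0, 0.2]
finger_gap: 41.3
grip_force: 30.2
time_s: 15.0
tool_pos: [454.6, 268.1, 58.9]
tool_rot: [-3.142, 0.001, -0.0]
contact_force: [-0.3, -0.3, -0.6]
finger_gap: 41.1
grip_force: 30.2
```

```bash
python3 -m creep '[[[0,0,1.5,0,0,0,1],[0,0,3,0,0,0,1],[0,0,4,0,0,0,1],[0,0,5,0,0,0,1],[0,0,6,0,0,0,1],[0,0,6,0,0,0,1]]]'
```

```text
time_s: 15.5
tool_pos: [454.1, 268.1, 52.7]
tool_rot: [-3.141, 0.0, -0.0]
contact_force: [0.3, -0.4, -0.2]
finger_gap: 41.0
grip_force: 30.3
```

```bash
python3 -m creep '[[[0,0,0.7,0,0,0,1],[0,0,1.4,0,0,0,1],[0,0,1.4,0,0,0,1]]]'
```

```text
time_s: 15.75
tool_pos: [454.4, 268.2, 52.5]
tool_rot: [-3.141, 0.0, -0.001]
contact_force: [-6.5, -3.8, 16.3]
finger_gap: 41.3
grip_force: 32.9
```

```bash
python3 -m creep '[[[0,0,-1,0,0,0,0.42],[0,0,-1,0,0,0,0.35],[0,0,-1,0,0,0,0.2],[0,0,-1,0,0,0,0.2],[0,0,-20,0,0,0,0.2],[0,0,-50,0,0,0,0.2],[0,0,-90,0,0,0,0],[0,0,-110,0,0,0,0],[0,0,-110,0,0,0,0]]]'; python3 -m creep '[[[13,40,0,0,0,-0.12,0],[26,80,0,0,0,-0.24,0],[39,120,0,0,0,-0.36,0],[52,160,0,0,0,-0.48,0],[65,200,0,0,0,-0.6,0],[78,239,0,0,0,-0.72,0],[91,278,0,0,0,-0.84,0],[104,317,0,0,0,-0.96,0],[117,356,0,0,0,-1.08,0],[130,395,0,0,0,-1.2,0],[143,434,0,0,0,-1.3,0],[156,474,0,0,0,-1.389,0]]]'; python3 - <<'E'
from h import *
c=read_camera("side"); cv2.imwrite("pics/s4.png",cv2.resize(c["image"][110:410,170:370,::-1],None,fx=2,fy=2))
s=robot.read_state(); print(s["tool_pos"],s["tool_rot"],s["qpos"])
E
```

```text
time_s: 16.5
tool_pos: [455.5, 268.8, 166.4]
tool_rot: [-3.138, 0.0, -0.009]
contact_force: [-0.2, -0.1, 0.1]
finger_gap: 85.1
grip_force: 0.0
time_s: 17.5
tool_pos: [599.3, -175.3, 160.4]
tool_rot: [-2.408, -2.017, 0.0]
contact_force: [0.4, 0.6, 0.1]
finger_gap: 85.1
grip_force: 0.0
[ 600.53518155 -180.93135775  159.97830715] [ 2.39194164  2.03489809 -0.00247659] [-0.33246598  0.05284076  1.66097308 -0.0019776   1.42756632 -0.17122377]
```

View pics/s4.png

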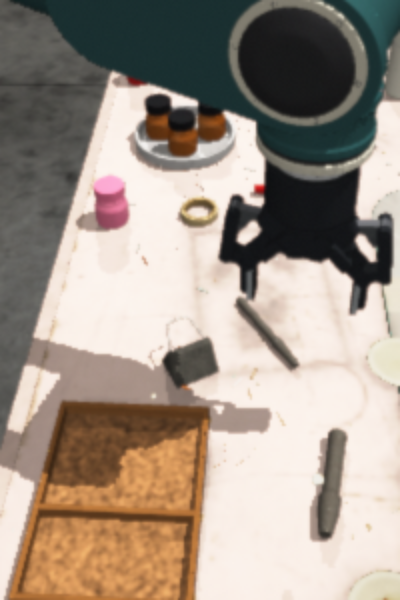

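Three jars stand upright together in the round tray at crop (157,120), (182,130) and (210,120). Moving above the thick punch.

```bash
python3 -m creep '[[[-27,14,0,0,0,0.02,0],[-54,28,0,0,0,0.02,0],[-80,42,20,0,0,0.02,0],[-80,42,50,0,0,0.02,0],[-80,42,75,0,0,0.02,0.2],[-80,42,90,0,0,0.02,0.3],[-80,42,90,0,0,0.02,0.3],[-80,42,90,0,0,0.02,0.3]]]'; python3 - <<'E'
from h import *
c=read_camera("side"); cv2.imwrite("pics/s5.png",cv2.resize(c["image"][240:410,250:410,::-1],None,fx=3,fy=3))
s=robot.read_state(); print(s["tool_pos"],s["tool_rot"],s["finger_gap"])
E
```

```text
time_s: 18.22
tool_pos: [625.9, -259.2, 70.9]
tool_rot: [-2.433, -1.986, 0.001]
contact_force: [0.9, 0.3, 0.4]
finger_gap: 59.9
grip_force: 0.0
[ 626.51431008 -259.39119734   72.37150842] [2.43306360e+00 1.98601217e+00 7.37580622e-04] 59.631555916815145
```

View pics/s5.png

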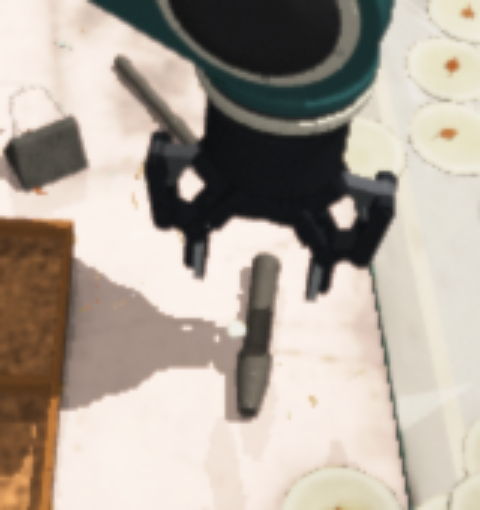

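The open fingers straddle the punch at crop (258,335), at a spot slightly behind its middle. Correcting, descending and gripping.

```bash
python3 -m creep '[[[-7,4.5,0,0,0,-0.02,0.3],[-7,4.5,15,0,0,-0.02,0.3],[-7,4.5,28,0,0,-0.02,0.3],[-7,4.5,38,0,0,-0.02,0.3],[-7,4.5,43,0,0,-0.02,0.3],[-7,4.5,43,0,0,-0.02,0.3],[-7,4.5,43,0,0,-0.02,0.3]]]'; python3 -m creep '[[[0,0,0,0,0,0,0.6],[0,0,0,0,0,0,1],[0,0,0,0,0,0,1],[0,0,0,0,0,0,1],[0,0,0,0,0,0,1],[0,0,0,0,0,0,1]]]' 35
```

```text
time_s: 18.85
tool_pos: [629.0, -267.1, 27.9]
tool_rot: [-2.414, -2.01, 0.0]
contact_force: [0.8, 0.4, 0.2]
finger_gap: 59.5
grip_force: 0.0
time_s: 19.35
tool_pos: [629.4, -267.4, 28.9]
tool_rot: [2.413, 2.01, 0.001]
contact_force: [-0.6, 0.4, 6.3]
finger_gap: 20.0
grip_force: 35.7
```

```bash
python3 -m creep '[[[0,0,-10,0,0,0,1],[0,0,-35,0,0,0,1],[0,0,-70,0,0,0,1],[0,0,-90,0,0,0,1],[0,0,-90,0,0,0,1]]]'; python3 -m creep '[[[-1,-16,0,0,0,0.12,1],[-3,-32,0,0,0,0.24,1],[-4,-48,0,0,0,0.36,1],[-6,-64,0,0,0,0.48,1],[-7,-80,0,0,0,0.6,1],[-9,-96,0,0,0,0.72,1],[-10,-112,0,0,0,0.84,1],[-12,-128,0,0,0,0.96,1],[-14,-144,0,0,0,1.08,1],[-16,-160,0,0,0,1.2,1],[-18,-176,0,0,0,1.3,1],[-18,-192,0,0,0,1.411,1]]]'; python3 -m creep '[[[0,0,0,0,0,0,1],[0,0,0,0,0,0,1],[0,0,0,0,0,0,1]]]'; python3 - <<'E'
from h import *
c=read_camera("side"); cv2.imwrite("pics/s6.png",cv2.resize(c["image"][220:420,150:370,::-1],None,fx=2.5,fy=2.5))
E
```

```text
time_s: 19.77
tool_pos: [630.6, -268.0, 124.4]
tool_rot: [2.409, 2.006, 0.005]
contact_force: [0.9, -0.0, -0.3]
finger_gap: 20.1
grip_force: 35.0
time_s: 20.77
tool_pos: [435.9, -250.1, 117.9]
tool_rot: [-3.141, 0.043, 0.001]
contact_force: [0.2, -1.0, -1.8]
finger_gap: 20.0
grip_force: 34.9
time_s: 21.02
tool_pos: [437.2, -250.3, 118.3]
tool_rot: [3.141, -0.032, 0.0]
contact_force: [-0.3, 0.4, -1.5]
finger_gap: 19.6
grip_force: 34.9
```

View pics/s6.png

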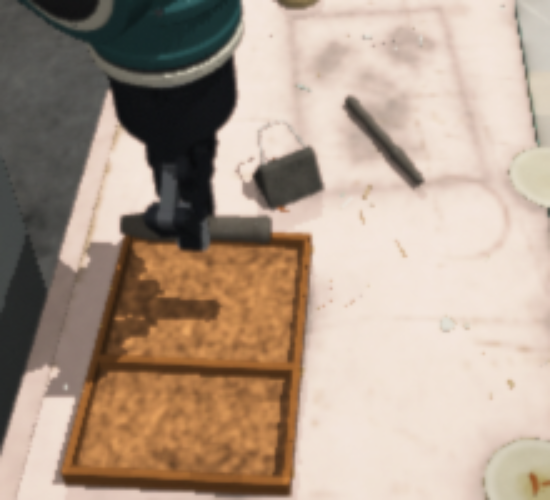

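The held punch spans crop (122–272, 225) above the wide bay, lengthwise and centred in the grip. Lowering.

```bash
python3 -m creep '[[[0,0,25,0,0,0,1],[0,0,50,0,0,0,1],[0,0,68,0,0,0,1],[0,0,77,0,0,0,1],[0,0,80,0,0,0,1],[0,0,80,0,0,0,1],[0,0,80,0,0,0,1]]]'; python3 -m creep '[[[0,0,1,0,0,0,1],[0,0,2,0,0,0,1],[0,0,3,0,0,0,1],[0,0,4,0,0,0,1],[0,0,4,0,0,0,1]]]'
```

```text
time_s: 21.65
tool_pos: [437.6, -250.5, 39.1]
tool_rot: [3.141, -0.034, 0.001]
contact_force: [0.2, 0.2, -0.1]
finger_gap: 20.3
grip_force: 34.9
time_s: 22.07
tool_pos: [436.9, -250.2, 34.1]
tool_rot: [3.141, -0.035, 0.0]
contact_force: [-0.3, -0.0, -0.3]
finger_gap: 19.8
grip_force: 34.9
```

```bash
python3 -m creep '[[[0,0,0.7,0,0,0,1],[0,0,1.4,0,0,0,1],[0,0,1.4,0,0,0,1]]]'
```

```text
time_s: 22.32
tool_pos: [437.1, -250.3, 33.9]
tool_rot: [3.141, -0.035, -0.0]
contact_force: [-8.7, 4.6, 14.9]
finger_gap: 20.3
grip_force: 36.8
```

```bash
python3 -m creep '[[[0,0,-1,0,0,0,0.7],[0,0,-1,0,0,0,0.5],[0,0,-1,0,0,0,0.45],[0,0,-1,0,0,0,0.45],[0,0,-15,0,0,0,0.45],[0,0,-45,0,0,0,0.45],[0,0,-85,0,0,0,0.3],[0,0,-90,0,0,0,0.3],[0,0,-90,0,0,0,0.3]]]'; python3 -m creep '[[[16,-21,0,0,0,0.12,0.3],[32,-42,0,0,0,0.24,0.3],[48,-63,0,0,0,0.36,0.3],[64,-84,0,0,0,0.48,0.3],[80,-105,0,0,0,0.6,0.3],[96,-126,0,0,0,0.72,0.3],[112,-147,0,0,0,0.84,0.3],[129,-169,0,0,0,0.967,0.3],[129,-169,0,0,0,0.967,0.3],[129,-169,0,0,0,0.967,0.3],[129,-169,0,0,0,0.967,0.3]]]'; python3 - <<'E'
from h import *
c=read_camera("side"); cv2.imwrite("pics/s7.png",cv2.resize(c["image"][200:420,150:370,::-1],None,fx=2.5,fy=2.5))
E
```

```text
time_s: 23.07
tool_pos: [438.1, -250.9, 125.8]
tool_rot: [3.139, -0.035, 0.007]
contact_force: [0.8, 0.2, -0.1]
finger_gap: 59.9
grip_force: 0.0
time_s: 23.98
tool_pos: [569.2, -84.2, 121.8]
tool_rot: [2.767, -1.487, -0.002]
contact_force: [0.1, -0.3, 0.2]
finger_gap: 59.9
grip_force: 0.0
```

View pics/s7.png

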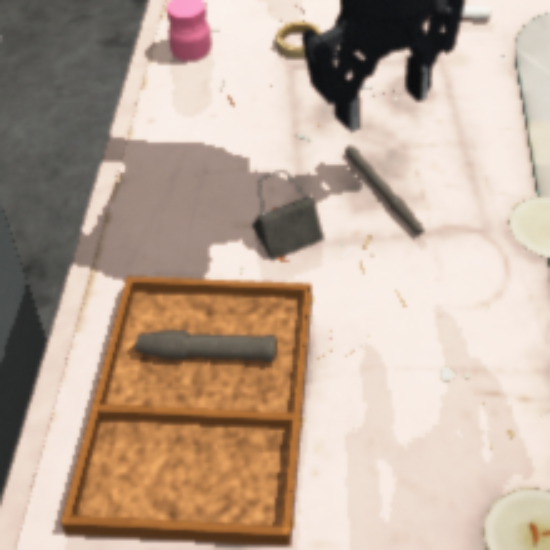

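The thick punch lies lengthwise and centred in the wide bay at crop (207,346). Going down on the slender punch with narrower jaws, clear of the clip.

```bash
python3 -m creep '[[[0,0,25,0,0,0,0.5],[0,0,50,0,0,0,0.5],[0,0,72,0,0,0,0.5],[0,0,86,0,0,0,0.5],[0,0,92,0,0,0,0.5],[0,0,94,0,0,0,0.5],[0,0,94,0,0,0,0.5],[0,0,94,0,0,0,0.5]]]'; python3 -m creep '[[[0,0,0,0,0,0,0.7],[0,0,0,0,0,0,1],[0,0,0,0,0,0,1],[0,0,0,0,0,0,1],[0,0,0,0,0,0,1],[0,0,0,0,0,0,1]]]' 35
```

```text
time_s: 24.7
tool_pos: [570.3, -84.4, 30.0]
tool_rot: [-2.765, 1.491, -0.002]
contact_force: [-0.6, -0.4, 0.6]
finger_gap: 42.8
grip_force: 0.0
time_s: 25.2
tool_pos: [570.1, -84.2, 29.7]
tool_rot: [-2.765, 1.491, -0.002]
contact_force: [-1.6, -0.3, 5.9]
finger_gap: 10.4
grip_force: 34.5
```

The grip sits high on the punch, so I'll regrip 4 mm lower.

```bash
python3 -m creep '[[[0,0,0,0,0,0,0.7],[0,0,0,0,0,0,0.7],[0,0,0,0,0,0,0.7],[0,0,2,0,0,0,0.7],[0,0,4,0,0,0,0.7],[0,0,4,0,0,0,0.7],[0,0,4,0,0,0,1],[0,0,4,0,0,0,1],[0,0,4,0,0,0,1],[0,0,4,0,0,0,1],[0,0,4,0,0,0,1]]]' 35;  python3 -m creep '[[[0,0,-10,0,0,0,1],[0,0,-35,0,0,0,1],[0,0,-70,0,0,0,1],[0,0,-90,0,0,0,1],[0,0,-90,0,0,0,1]]]'
```

```text
time_s: 26.12
tool_pos: [569.7, -84.1, 24.7]
tool_rot: [2.765, -1.491, -0.0]
contact_force: [0.3, 0.5, -0.5]
finger_gap: 10.5
grip_force: 36.7
time_s: 26.53
tool_pos: [571.6, -84.5, 120.8]
tool_rot: [-2.763, 1.49, -0.011]
contact_force: [0.2, 0.6, 0.5]
finger_gap: 11.0
grip_force: 36.7
```

```bash
python3 -m creep '[[[12,21,0,0,0,-0.09,1],[26,46,0,0,0,-0.19,1],[40,71,0,0,0,-0.29,1],[54,96,0,0,0,-0.39,1],[68,121,0,0,0,-0.49,1],[82,147,0,0,0,-0.59,1],[97,173,0,0,0,-0.69,1],[112,200,0,0,0,-0.79,1],[127,228,0,0,0,-0.88,1],[143,256,0,0,0,-0.967,1],[143,256,0,0,0,-0.967,1],[143,256,0,0,0,-0.967,1]]]'; python3 -m creep '[[[0,0,0,0,0,0,1],[0,0,0,0,0,0,1]]]'; python3 - <<'E'
from h import *
c=read_camera("side"); cv2.imwrite("pics/s8.png",cv2.resize(c["image"][220:420,150:370,::-1],None,fx=2.5,fy=2.5))
E
```

```text
time_s: 27.53
tool_pos: [433.5, -345.3, 114.8]
tool_rot: [-3.141, 0.039, 0.0]
contact_force: [0.2, 0.3, -1.7]
finger_gap: 10.6
grip_force: 36.7
time_s: 27.7
tool_pos: [434.7, -343.6, 114.8]
tool_rot: [-3.141, 0.035, -0.0]
contact_force: [0.4, -0.1, -0.5]
finger_gap: 10.8
grip_force: 36.7
```

View pics/s8.png

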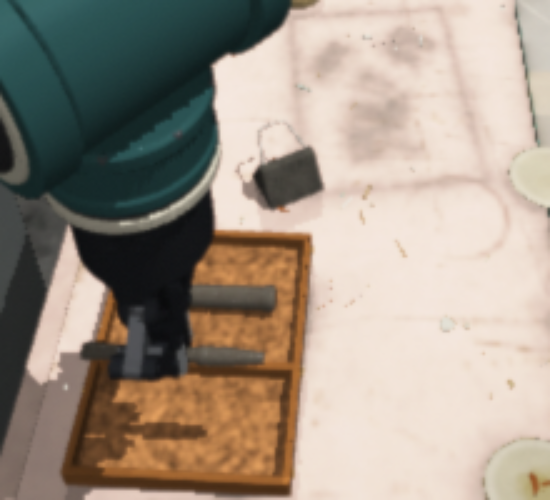

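The slender punch spans crop (82–265, 353) above the narrow bay. I'll check its centre along x before lowering it.

```bash
python3 - <<'E'
from h import *
c=read_camera("side")
print(cast(c,[(150+u/2.5,220+v/2.5) for u,v in((82,350),(265,357))],97).round(1))
E
python3 -m creep '[[[0,0,25,0,0,0,1],[0,0,50,0,0,0,1],[0,0,68,0,0,0,1],[0,0,75,0,0,0,1],[0,0,78,0,0,0,1],[0,0,78,0,0,0,1],[0,0,78,0,0,0,1]]]'
```

```text
[[ 378.2 -343.1]
 [ 493.5 -345.1]]
time_s: 28.38
tool_pos: [434.9, -344.5, 37.9]
tool_rot: [3.141, -0.035, 0.002]
contact_force: [-0.4, -0.3, 0.3]
finger_gap: 11.2
grip_force: 36.7
```

```bash
python3 -m creep '[[[0,0,2,0,0,0,1],[0,0,4,0,0,0,1],[0,0,5.5,0,0,0,1],[0,0,6.5,0,0,0,1],[0,0,6.5,0,0,0,1]]]';python3 -m creep '[[[0,0,0.6,0,0,0,1],[0,0,1,0,0,0,1],[0,0,1,0,0,0,1]]]'
```

```text
time_s: 28.8
tool_pos: [434.3, -344.2, 30.1]
tool_rot: [-3.141, 0.035, 0.0]
contact_force: [-0.4, 0.1, -1.0]
finger_gap: 11.0
grip_force: 36.7
time_s: 29.05
tool_pos: [434.4, -344.3, 29.6]
tool_rot: [3.141, -0.035, -0.0]
contact_force: [-2.6, 2.3, 5.0]
finger_gap: 10.5
grip_force: 37.3
```

```bash
python3 -m creep '[[[0,0,0,0,0,0,0.8],[0,0,0,0,0,0,0.68],[0,0,0,0,0,0,0.65],[0,0,0,0,0,0,0.65],[0,0,-15,0,0,0,0.65],[0,0,-45,0,0,0,0.65],[0,0,-85,0,0,0,0.5],[0,0,-120,0,0,0,0.3],[0,0,-150,0,0,0,0],[-40,30,-160,0,0,0,0],[-80,60,-160,0,0,0,0],[-120,100,-160,0,0,0,0]]]'; python3 -m creep '[[[-30,40,0,0,0,0,0],[-60,80,0,0,0,0,0],[-90,120,0,0,0,0,0],[-90,120,0,0,0,0,0],[-90,120,0,0,0,0,0],[-90,120,0,0,0,0,0]]]'; python3 - <<'E'
from h import *
c=read_camera("side"); d=read_camera("top")
cv2.imwrite("pics/s9.png",np.hstack([cv2.resize(c["image"][120:420,160:320,::-1],None,fx=1.9,fy=1.9),cv2.resize(d["image"][165:265,195:440,::-1],(490,570//1),interpolation=cv2.INTER_CUBIC)]))
P=cast(c,blob(c,(170,300,285,418),dark(85)),10); print(axis(P))
E
```

```text
time_s: 30.05
tool_pos: [335.3, -420.4, 190.4]
tool_rot: [3.14, -0.032, 0.002]
contact_force: [-0.0, -0.1, -1.0]
finger_gap: 85.6
grip_force: 0.0
time_s: 30.55
tool_pos: [242.6, -538.7, 188.6]
tool_rot: [-3.141, 0.038, 0.0]
contact_force: [0.6, 1.2, 0.0]
finger_gap: 85.3
grip_force: 0.0
[ 434.4 -253.5  177.9  105.8   22. ]
```

View pics/s9.png

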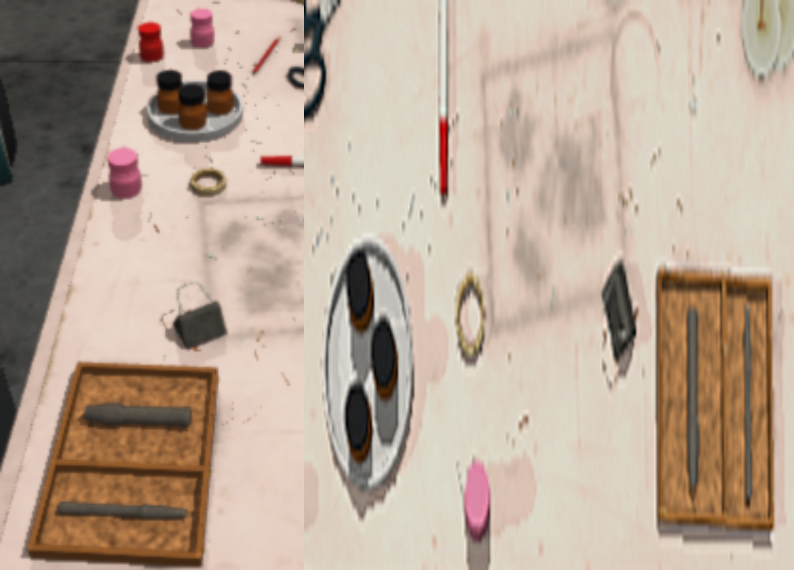

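The picture shows the three jars upright in the round tray, at (170,92), (193,106) and (219,92). The thick punch is centred in the wide bay at (137,414) and the slender one in the narrow bay at (122,511). Handing in.

```bash
python3 -c "
from rig import ticket; print(ticket.close_job())"
```

```text
the job is handed in; nothing more can be done
None
```

The job is handed in at about 31 s of the 128 s allowed: the last pictures show all three amber jars upright in the round tray, the thick punch centred in the wide bay and the slender punch in the narrow bay; the judge's verdict was not shown.

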